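# Prop the scanner head's tilting frame and hold it up

## Task

The small tilting frame that carries the scanner head has flopped towards the robot. First flip its prop leg (the bar with the rubber cross-toe, folded up behind the frame) over centre so that it drops fully down at the back; only then swing the frame upright until the leg's toe stands firmly on the base plate. Finish holding the frame there with the gripper on its round top rail: it is front-heavy and tips forward again if let go, so do not release it, and leave the other things on the bench where they are.

Things in the scene. Friction and masses are not known exactly. Their poses are not given: they have to be found in the camera images.
- base: fixed dark steel base plate of the tilting stand, 250 x 170 x 12 mm. Origin on the bench surface straight below the frame's hinge; x points to the back of the stand (away from the robot, up to 29 degrees off), y along the hinge, z up. The plate runs from x = -70 to +180 mm. A steel heel step, 13 mm high, 80 mm wide, front face at x = 146 mm, stops the leg's toe from sliding outwards.
- hinge (a point): middle of the frame's hinge line, which runs along the base's y axis, 35 mm above the bench
- frame (a joint): tilt of the frame about its hinge, rad: 0 = upright, negative = leaning to the front (base -x), positive = leaning back. Starts on its front stop at -0.70; rear stop at +0.45. It swings easily; frame, head and leg weigh about 0.8 kg and tip forward by themselves at every angle from -0.70 to upright. With the leg down, its toe meets the base at about 0.
- head: scanner head on the front of the frame: steel drum 72 mm across, reaching 59 mm forward. This origin lies on the hinge line, with z along the frame: the drum's centre is at z = 90 mm. The frame is an aluminium H, 138 mm wide: uprights 14 mm thick at y = -62 and +62 mm, a 10 mm plate between them from z = 55 to 125 mm, the round rail on top at z = 185 mm.
- rail: round steel top rail of the frame, 14 mm in diameter, 110 mm free length between the uprights; origin at its centre, 185 mm from the hinge; y along the rail, z along the frame away from the hinge. Below it the frame is open for 58 mm from the rail's axis, so fingers can straddle it at its middle once the leg is down.
- leg (a joint): angle of the prop leg from the frame, rad: 0 = folded, pointing along the frame past the top rail; it grows as the leg swings over the top towards base +x and down to its stop at 2.27, fully down. Loose hinge: the leg falls to whichever side of vertical it leans. With the frame on its front stop it is vertical at 0.70, and past that falls to 2.27 unaided within a second.
- toe (a point): centre of the leg's rubber cross-toe, a bar 14 mm in diameter and 64 mm long along y, at the tip of the leg. The leg is a flat bar 16 mm wide, 8 mm thick, in the stand's mid-plane (y = 0). Folded, the toe stands 45 mm beyond the rail along the frame and 22 mm behind it: it can be pushed backwards from the front with closed fingers over the top of the rail.
- pivot (a point): pivot of the leg, 150 mm from the toe's centre, 80 mm from the hinge along the frame and 22 mm behind the frame's mid-plane. The toe's top passes about 267 mm above the bench when the leg swings over vertical.
- jar: bystander: amber jar, 52 mm across, 65 mm high, beside the stand; origin at its underside
- spacer: bystander: aluminium ring, 48 mm across, 18 mm high, beside the stand; origin at its underside
- driver: bystander: screwdriver, 160 mm long, lying beside the stand along its own x axis
- samples: bystander: clear flat sample box, 75 x 55 x 22 mm, at the front of the stand; origin at its underside
- mouse: bystander: white round computer mouse, 60 mm across, 34 mm high, on the right of the bench
- notebook: bystander: blue notebook, 140 x 100 x 14 mm, on the left of the bench
- weight: bystander: brass weight, 44 mm across, 40 mm high, in front of the stand

How it is judged (in metres and radians):
On the way, in this order (a step that is already met when the one before it is completed fails the run):
1. the leg is flipped fully down while the frame still leans forward (value of joint leg above 2.1 rad and value of joint frame below -0.35 rad), for 0.2 s.
2. the frame is upright, standing on its leg (value of joint frame above -0.06 rad and value of joint leg above 2.1 rad and contact force between leg and base above 0.3 N), for 0.2 s.
At the end, for the whole second after the job is handed in: The program ends while holding: the frame is within 0.06 rad of upright and still, the leg is down (beyond 2.1 rad) with its toe pressing on the base (over 0.3 N), and the fingers bear on the top rail (over 0.3 N) (all of step 2 and value of joint frame below 0.06 rad and contact force between the fingers and rail above 0.3 N and velocity of joint frame between -0.05 and 0.05 rad/s); the arm keeps its last pose, push and grip.
It fails at once if a bystander is shifted by more than 30 mm (distance of any of jar, spacer, driver, samples, mouse, notebook, weight from where it was at the start of the episode above 0.03 m).
It also fails if it takes over 45 s, if anything falls off the work surface, if the arm or the gripper's body presses on something with over 40 N, if the wrist force passes 120 N, or if a joint passes its speed limit or range.

## Robot

A 6-joint arm with a two-finger parallel gripper is mounted at the origin on the work surface. World frame = base frame: x ahead of the robot, y to its left, z up, the work surface at z = 0. Lengths are in mm, angles in rad, forces in N, time in s.
With the tool pointing down it reaches from about 250 to 775 mm from the base axis. Payload 4 kg.
Tool frame: the origin (TCP) lies at the centre of the arm's flange, where the gripper is bolted on; the fingertips stand 199 mm ahead of it and the grasp point (between the pads) lies 180 mm ahead of it; z points along the fingers, y is the direction in which the jaws open and shut (so a half turn about z gives the same grasp; the last joint's range is limited). The gripper opens to 94 mm and grips with 3 to 60 N. Pads are 16 mm wide; open, the fingers measure 119 mm over their backs; the gripper's body (75 mm by 177 mm) begins 78 mm behind the grasp point.
Start: joints at [1.085, 0.087, 1.371, -0, 1.684, -0.103], TCP at [205.438, 510.191, 404.706] pointing down, gripper open.
Joint ranges: [-3.1, 3.1], [-0.76, 2.03], [0.27, 2.55], [-1.08, 4.22], [0.17, 2.65], [-2.57, 2.57]. Speed limits (rad/s): [2.79, 2.79, 3.14, 3.14, 3.14, 3.14].

## Interface

Orientations are given as a unit quaternion [x, y, z, w].
In Python, from station import arm gives the robot as it stands. The module is installed in compiled form; this text tells all that it offers.
- The arm moves only by the shell command python3 -m creep 'ROWS' [OPENING] [FORCE]. ROWS is JSON, a list of rows, each an object of numbers: "dx", "dy", "dz": the shift along the tool's x, y, z in mm; "ax", "ay", "az": the turn, a rotation vector about the tool's x, y, z in rad. In form: [{"dx": .., "dy": .., "dz": .., "ax": .., "ay": .., "az": ..}, ...]. A call has 1 to 8 rows; each row shifts and turns the pose as measured when the row begins, along the tool's axes as they then stand; what a row does not reach is not made up. A row lasts 1/12 s, in which the tool goes at most 41.7 mm and 7.16 degrees, less where a joint would pass 70% of its speed; a pose out of reach is approached as far as the arm can. A call with a gripper value outside its range is refused whole. OPENING is the closure in counts, from 0 (fully open) to 255 (shut), set as the call begins (- or left out, the last holds). The fingers move at their own pace and stop on an object; FORCE is the grip in N (left out, the last holds). Time passes only in rows, so rows that do not move let the fingers close. It gives the time, the measured TCP pose, the force and the opening at its end, in the units of the state.
- arm.get_state(): the state, without advancing time (a new reading comes with each control period).
- arm.get_image(name): name is "scene" or "side" or "wrist"; returns the picture (480x640x3 uint8, red, green, blue); there is no depth.
- arm.camera_info(name): a dict with "vertical_fov" (degrees; the focal length in pixels is half the picture's height over the tangent of half this angle, whatever the lens; pixels are square), "cx", "cy" (the principal point, pixels), "R" (3x3) and "t" (3): a world point X has camera coordinates R X + t; the wrist camera has in their place "hand_eye" (4x4, takes a point from camera to tool coordinates, whose origin is the TCP and whose axes are the flange's). Camera axes: x right, y down, z forward; pixel columns grow to the right and rows downward; lengths in mm; the calibration is good to about 2 mm. A picture is of the moment at which its call begins: read the wrist's pose just before it. camera_info takes no time and is no camera call.
- arm.finish_job(): hands the job in, once; it reports no verdict.
Trained networks look in the newest picture that a camera, given by its name, has taken for a name from the list of things; names that differ only in an ending like _2 or _b are one class to them, and where a whole thing is asked for, a point or a joint stands for the part that bears it (a point fixed in the world has none). Each returns a list of dicts, best first, with "score" (0 to 1); they miss things now and then, are a little off and sometimes report something else, mostly with a low value. They report only what shows in the picture. A call takes as long as a camera call.
- arm.look_for(thing, camera): "uv" ([column, row] in pixels, amid what is visible of it).
- arm.place_of(thing, camera): "uv" ([column, row] in pixels: a listed point, or the origin of a listed thing).
The state is a dict: "clock": time; "joint_positions": joint angles; "joint_velocities": joint speeds; "effort": joint torques, N m; "tool_pos": TCP position; "orientation": TCP orientation; "force": force on the tool from outside, world axes, zero at the start; "moment": the same for the moment, N m; "finger_gap": opening from 0.0 (shut) to 1.0 (fully open).
Only numpy, scipy, OpenCV 4.12 (cv2) and the standard library are available. Lean on these libraries where they do the work, as an engineer would, in place of code of your own. Each camera call takes 0.05 s, during which the arm holds its last target.

## Working session

There is one attempt and no reset: what is moved stays moved. The work goes in short steps, Python scripts to look and compute and a shell command to move; the robot and the scene stay as the last step left them, time stands still between calls to the robot, and variables do not carry over. Pictures are saved under pics/ and viewed, and the job is handed in when it is done.

```bash
mkdir -p pics
cat > h.py <<'E'
import numpy as np, cv2
from station import arm
def K(n):
    i=arm.camera_info(n); f=240/np.tan(np.radians(i["vertical_fov"])/2)
    return i,f
def ray(n,uv):
    i,f=K(n); R=np.array(i["R"]);t=np.array(i["t"])
    d=R.T@np.array([(uv[0]-i["cx"])/f,(uv[1]-i["cy"])/f,1]); return -R.T@t,d/np.linalg.norm(d)
def proj(n,X):
    i,f=K(n); c=np.array(i["R"])@np.array(X)+np.array(i["t"]); return [i["cx"]+f*c[0]/c[2],i["cy"]+f*c[1]/c[2]]
def tri(obs):
    A=np.zeros((3,3));b=np.zeros(3)
    for n,uv in obs:
        o,d=ray(n,uv);P=np.eye(3)-np.outer(d,d);A+=P;b+=P@o
    X=np.linalg.solve(A,b); return X,[np.linalg.norm(np.array(proj(n,X))-uv) for n,uv in obs]
def snap(n,name):
    im=arm.get_image(n); cv2.imwrite(f"pics/{name}.png",im[:,:,::-1]); return im
E
python3 - <<'E'
from h import *
np.set_printoptions(precision=3,suppress=True)
for n in("scene","side"): snap(n,n+"0"); print(n,arm.camera_info(n))
print(arm.camera_info("wrist"))
for t in("base","hinge","rail","toe","pivot","head"):
    o=[]
    for n in("scene","side"):
        r=arm.place_of(t,n); print(t,n,[(np.round(q["uv"],1),round(q["score"],2)) for q in r[:2]])
        if r: o.append((n,np.array(r[0]["uv"])))
    if len(o)==2: print(tri(o))
print(arm.get_state())
E
```

```text
scene {'vertical_fov': 57.42314762527631, 'cx': 318.2717768845723, 'cy': 241.70597287668065, 'R': array([[ 0.882,  0.47 , -0.007],
       [ 0.388, -0.736, -0.555],
       [-0.266,  0.487, -0.832]]), 't': array([-480.634, -124.607, 1288.117])}
side {'vertical_fov': 44.89253119040524, 'cx': 321.7408995678067, 'cy': 237.61221795917396, 'R': array([[-0.991, -0.132,  0.021],
       [-0.089,  0.529, -0.844],
       [ 0.1  , -0.838, -0.536]]), 't': array([ 560.489,  196.017, 1337.967])}
{'vertical_fov': 71.69090058401767, 'cx': 320.90350303472724, 'cy': 236.29349038806996, 'hand_eye': array([[ 0.   , -0.971, -0.237, 67.95 ],
       [ 1.   ,  0.   ,  0.   ,  0.31 ],
       [-0.   , -0.237,  0.971, 20.764],
       [ 0.   ,  0.   ,  0.   ,  1.   ]])}
base scene [(array([357.8, 258.9]), 0.97)]
base side [(array([295.3, 325.4]), 0.89)]
(array([613.271,  97.093,  -8.078]), [np.float64(0.030177030931464798), np.float64(0.03556209516970194)])
hinge scene [(array([362.3, 249.6]), 0.82)]
hinge side [(array([292.9, 311.3]), 0.55)]
(array([619.108, 101.975,  36.376]), [np.float64(0.5623335788317231), n
[... 414 characters left out ...]
ene [(array([346.8, 237.2]), 0.89)]
pivot side [(array([309.2, 280.1]), 0.58)]
(array([585.767,  74.065, 106.483]), [np.float64(0.022455754162214334), np.float64(0.02512950182846459)])
head scene [(array([359.4, 256.3]), 0.53)]
head side []
{'clock': 0.7, 'joint_positions': array([ 1.085,  0.087,  1.371,  0.   ,  1.684, -0.103]), 'joint_velocities': array([-0.001, -0.   , -0.   , -0.001,  0.002, -0.   ]), 'effort': array([  0.   , -33.991, -30.252,   0.072,   0.023,  -0.   ]), 'tool_pos': array([205.44 , 510.186, 404.757]), 'orientation': array([0.19 , 0.982, 0.   , 0.   ]), 'force': array([ 0.517, -0.962, -0.01 ]), 'moment': array([-0.03 , -0.057, -0.015]), 'finger_gap': 0.9988294703854664}
```

View pics/scene0.png

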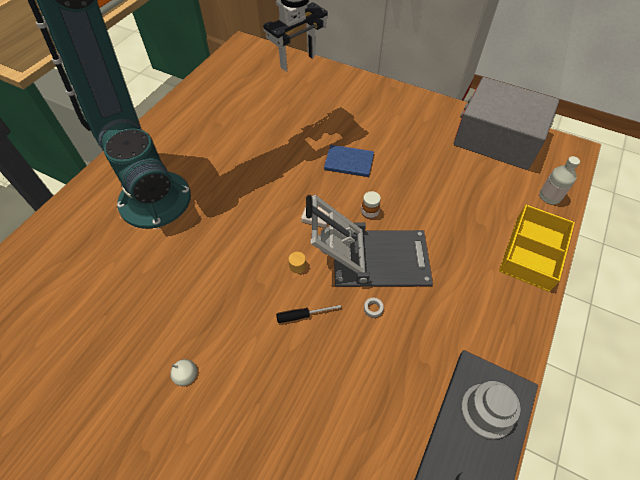

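View pics/side0.png

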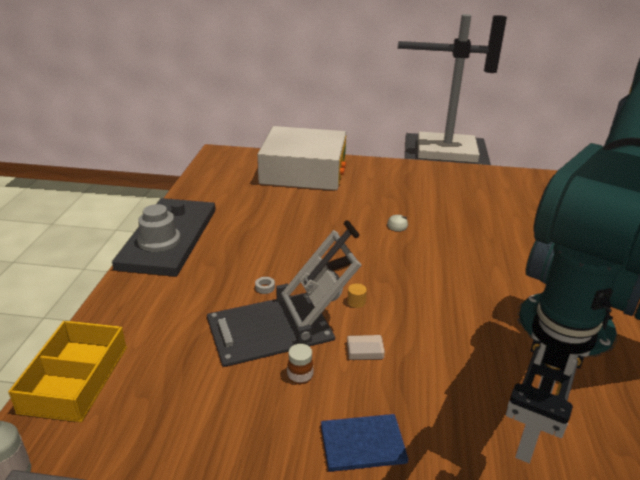

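Run:
```python
from h import *
a=cv2.imread("pics/scene0.png")[180:310,260:450]; b=cv2.imread("pics/side0.png")[205:395,195:395]
cv2.imwrite("pics/sc_z.png",cv2.resize(a,None,fx=4,fy=4,interpolation=2)); cv2.imwrite("pics/si_z.png",cv2.resize(b,None,fx=3,fy=3,interpolation=2))
```

```text
(no output)
```

View pics/sc_z.png

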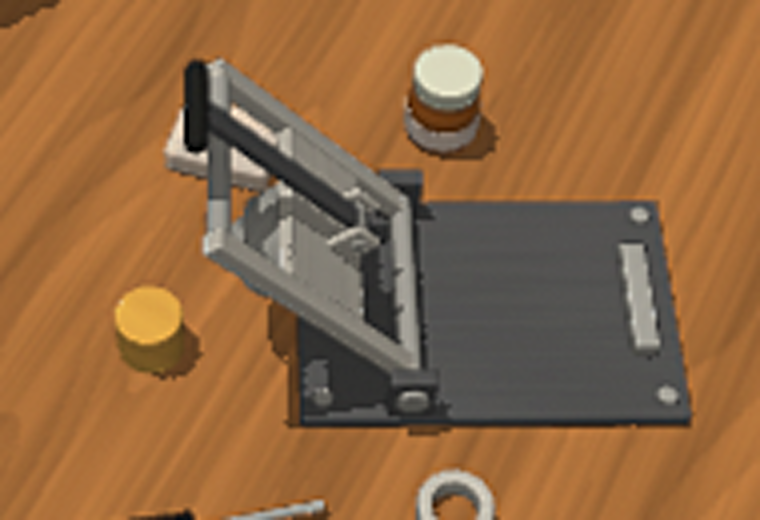

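View pics/si_z.png

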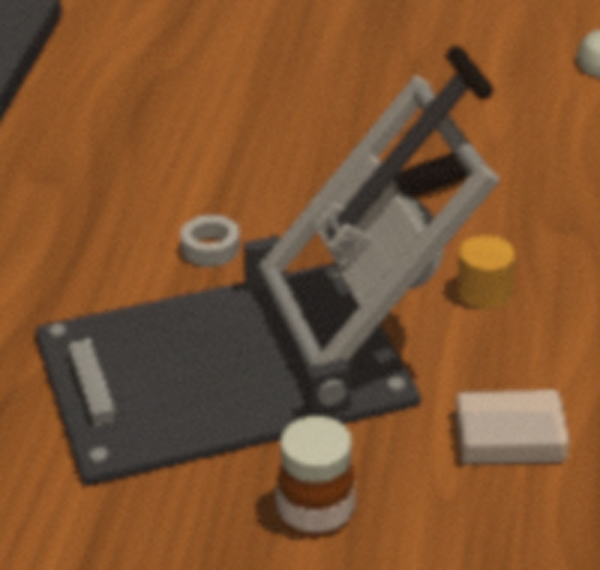

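```bash
cat > fit.py <<'E'
from h import *
from scipy.optimize import least_squares
def Rb(y): c,s=np.cos(y),np.sin(y); return np.array([[c,-s,0],[s,c,0],[0,0,1]])
def fr(th,x,z,y=0): # frame coordinates to base
    return np.array([z*np.sin(th)+x*np.cos(th),y,35+z*np.cos(th)-x*np.sin(th)])
def W(p,q): return Rb(p[2])@np.array(q)+np.array([p[0],p[1],0])
pts=[("scene",(309,206),fr(-.7,22,230)),("side",(351.3,228.7),fr(-.7,22,230)),
("scene",(346.8,237.2),fr(-.7,22,80)),("side",(309.2,280.1),fr(-.7,22,80)),
("scene",(424,230.5),(180,85,12)),("scene",(432.5,284),(180,-85,12)),("scene",(335.5,284),(-70,-85,12)),
("side",(207.7,315.7),(180,-85,12)),("side",(224.3,362.3),(180,85,12)),("side",(334,337),(-70,85,12)),
("scene",(362.3,249.6),(0,0,35)),("side",(292.9,311.3),(0,0,35))]
def f(p): return np.concatenate([np.array(proj(n,W(p,q)))-uv for n,uv,q in pts])
if __name__=="__main__":
    r=least_squares(f,[615,100,.3],loss="soft_l1")
    np.set_printoptions(precision=2,suppress=True)
    print(r.x); print(f(r.x).reshape(-1,2))
    p=r.x; print("rail",W(p,fr(-.7,0,185)),"toe",W(p,fr(-.7,22,230)),"pivot",W(p,fr(-.7,22,80)),"rail up",W(p,fr(0,0,185)))
E
python3 fit.py
```

```text
[618.08  97.5    0.49]
[[-0.65 -0.45]
 [ 0.   -0.23]
 [ 1.98 -2.74]
 [-1.2   0.43]
 [-0.22 -1.35]
 [ 0.16 -0.24]
 [-1.32  0.  ]
 [-1.37 -3.46]
 [-2.    0.58]
 [ 1.77 -1.18]
 [-1.67  1.27]
 [ 0.15 -0.69]]
rail [512.85  41.55 176.5 ] toe [502.11  35.84 225.09] pivot [587.43  81.21 110.36] rail up [618.08  97.5  220.  ]
```

```bash
python3 -m creep '[{"az":0.117},{"az":0.117},{"az":0.117},{"az":0.117},{"az":0.117},{"az":0.117}]' 255 20; python3 -m creep '[{"dx":-40,"dy":-1},{"dx":-40,"dy":-1},{"dx":-40,"dy":-1},{"dx":-40,"dy":-1},{"dx":-40,"dy":-1},{"dx":-40,"dy":-1},{"dx":-40,"dy":-1},{"dx":-40,"dy":-1}]'
cat > st.py <<'E'
from fit import *
P=np.array([618.08,97.5,.49])
def st():
    s=arm.get_state(); R=Rb(P[2]).T; from scipy.spatial.transform import Rotation as Ro
    T=Ro.from_quat(s["orientation"]).as_matrix()
    o=lambda v:np.round(v,2).tolist()
    print("t",round(s["clock"],2),"TCP base",o(R@(np.array(s["tool_pos"])-[P[0],P[1],0])),"F base",o(R@np.array(s["force"])),"gap",round(s["finger_gap"],3))
    print("tool axes in base x",o(R@T[:,0]),"y",o(R@T[:,1]),"z",o(R@T[:,2]))
    return s
if __name__=="__main__": st()
E
python3 st.py
```

```text
t 0.7 TCP base [-169.86, 558.33, 404.76] F base [0.0, -1.09, -0.01] gap 0.999
tool axes in base x [-0.64, 0.77, -0.0] y [0.77, 0.64, 0.0] z [0.0, 0.0, -1.0]validation failed for argument at $[0]...
validation failed for argument at $[0]...
```

```bash
python3 -m creep '[{"dx":0,"dy":0,"dz":0,"ax":0,"ay":0,"az":0.117},{"dx":0,"dy":0,"dz":0,"ax":0,"ay":0,"az":0.117},{"dx":0,"dy":0,"dz":0,"ax":0,"ay":0,"az":0.117},{"dx":0,"dy":0,"dz":0,"ax":0,"ay":0,"az":0.117},{"dx":0,"dy":0,"dz":0,"ax":0,"ay":0,"az":0.117},{"dx":0,"dy":0,"dz":0,"ax":0,"ay":0,"az":0.117}]' 255 20; python3 st.py
```

```text
clock: 1.2
tool_pos: [205.4, 510.2, 404.9]
orientation: [0.53, 0.848, 0.0, -0.0]
force: [0.8, 0.4, 0.2]
finger_gap: 0.611
t 1.2 TCP base [-169.91, 558.34, 404.91] F base [0.9, -0.05, 0.23] gap 0.611
tool axes in base x [0.04, 1.0, 0.0] y [1.0, -0.04, 0.0] z [0.0, 0.0, -1.0]
```

```bash
python3 -m creep '[{"dx":-40,"dy":0,"dz":0,"ax":0,"ay":0,"az":-0.02},{"dx":-40,"dy":0,"dz":0,"ax":0,"ay":0,"az":-0.01},{"dx":-40,"dy":0,"dz":0,"ax":0,"ay":0,"az":0},{"dx":-40,"dy":0,"dz":0,"ax":0,"ay":0,"az":0},{"dx":-40,"dy":0,"dz":0,"ax":0,"ay":0,"az":0},{"dx":-40,"dy":-2,"dz":0,"ax":0,"ay":0,"az":0},{"dx":-40,"dy":-2,"dz":0,"ax":0,"ay":0,"az":0}]'; python3 st.py
```

```text
clock: 1.78
tool_pos: [331.5, 256.6, 402.6]
orientation: [0.512, 0.859, 0.001, -0.001]
force: [0.6, 0.3, 0.8]
finger_gap: 0.116
t 1.78 TCP base [-178.03, 275.25, 402.62] F base [0.62, -0.01, 0.75] gap 0.116
tool axes in base x [-0.01, 1.0, 0.0] y [1.0, 0.01, 0.0] z [0.0, 0.0, -1.0]
```

```bash
python3 -m creep '[{"dx":-40,"dy":0,"dz":0,"ax":0,"ay":0,"az":0},{"dx":-40,"dy":0,"dz":0,"ax":0,"ay":0,"az":0},{"dx":-40,"dy":0,"dz":0,"ax":0,"ay":0,"az":0},{"dx":-40,"dy":0,"dz":0,"ax":0,"ay":0,"az":0},{"dx":-40,"dy":0,"dz":0,"ax":0,"ay":0,"az":0},{"dx":-40,"dy":0,"dz":0,"ax":0,"ay":0,"az":0},{"dx":-30,"dy":0,"dz":0,"ax":0,"ay":0,"az":0},{"dx":0,"dy":0,"dz":0,"ax":0,"ay":0,"az":0}]'; python3 st.py
python3 - <<'E'
from h import *
a=snap("scene","s1")[150:310,230:450]; b=snap("side","d1")[120:340,250:450]
cv2.imwrite("pics/c1.png",np.hstack([cv2.resize(a,(400,291)),cv2.resize(b,(300,330))[:291]])[:,:,::-1])
E
```

```text
clock: 2.45
tool_pos: [463.3, 0.9, 404.6]
orientation: [0.515, 0.857, 0.003, 0.004]
force: [0.4, 0.7, -0.7]
finger_gap: 0.007
t 2.45 TCP base [-182.01, -12.4, 404.58] F base [0.66, 0.44, -0.73] gap 0.007
tool axes in base x [0.0, 1.0, -0.0] y [1.0, -0.0, 0.01] z [0.01, -0.0, -1.0]
```

View pics/c1.png

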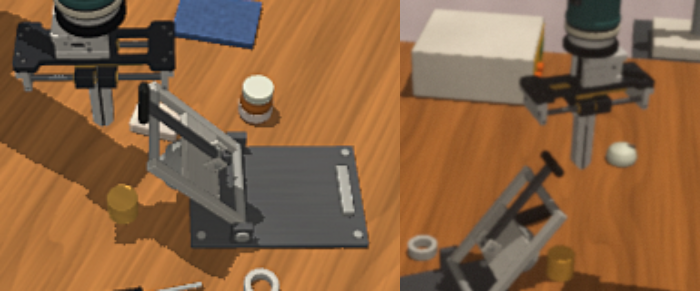

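```bash
python3 -m creep '[{"dx":12,"dy":10,"dz":0,"ax":0,"ay":0,"az":0},{"dx":0,"dy":15,"dz":0,"ax":0,"ay":0,"az":0},{"dx":0,"dy":15,"dz":0,"ax":0,"ay":0,"az":0},{"dx":0,"dy":15,"dz":0,"ax":0,"ay":0,"az":0},{"dx":0,"dy":15,"dz":0,"ax":0,"ay":0,"az":0},{"dx":0,"dy":15,"dz":0,"ax":0,"ay":0,"az":0}]'; python3 st.py
python3 - <<'E'
from h import *
a=snap("scene","s2")[150:310,230:450]; b=snap("side","d2")[120:340,250:450]
cv2.imwrite("pics/c2.png",np.hstack([cv2.resize(a,(400,291)),cv2.resize(b,(300,330))[:291]])[:,:,::-1])
E
```

```text
clock: 3.05
tool_pos: [527.4, 64.1, 407.9]
orientation: [0.51, 0.86, 0.005, 0.001]
force: [0.4, 0.1, 1.1]
finger_gap: 0.003
t 3.05 TCP base [-95.74, 13.22, 407.93] F base [0.39, -0.08, 1.12] gap 0.003
tool axes in base x [-0.01, 1.0, 0.0] y [1.0, 0.01, 0.01] z [0.01, 0.0, -1.0]
```

View pics/c2.png

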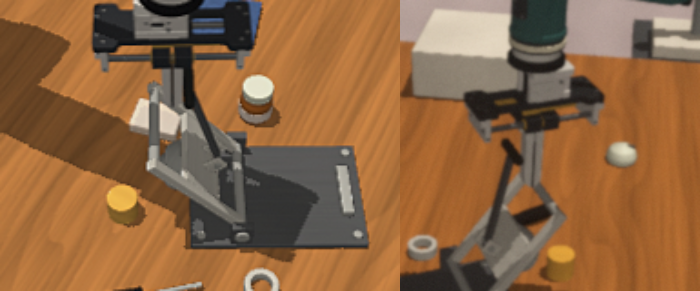

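```bash
python3 -m creep '[{"dx":-8,"dy":15,"dz":0,"ax":0,"ay":0,"az":0},{"dx":0,"dy":15,"dz":0,"ax":0,"ay":0,"az":0},{"dx":0,"dy":15,"dz":0,"ax":0,"ay":0,"az":0},{"dx":0,"dy":15,"dz":0,"ax":0,"ay":0,"az":0},{"dx":0,"dy":0,"dz":0,"ax":0,"ay":0,"az":0}]'; python3 st.py
python3 -m creep '[{"dx":0,"dy":0,"dz":0,"ax":0,"ay":0,"az":0},{"dx":0,"dy":0,"dz":-5,"ax":0,"ay":0,"az":0},{"dx":0,"dy":0,"dz":-5,"ax":0,"ay":0,"az":0},{"dx":0,"dy":0,"dz":-5,"ax":0,"ay":0,"az":0},{"dx":0,"dy":0,"dz":-5,"ax":0,"ay":0,"az":0},{"dx":0,"dy":0,"dz":0,"ax":0,"ay":0,"az":0}]'
python3 - <<'E'
from h import *
a=snap("scene","s3")[150:310,230:450]; b=snap("side","d3")[120:340,200:400]
cv2.imwrite("pics/c3.png",np.hstack([cv2.resize(a,(400,291)),cv2.resize(b,(300,330))[39:]])[:,:,::-1])
E
```

```text
clock: 3.57
tool_pos: [580.8, 92.6, 409.0]
orientation: [0.506, 0.863, 0.004, -0.0]
force: [-1.2, 0.2, -0.7]
finger_gap: 0.006
t 3.57 TCP base [-35.22, 13.24, 409.0] F base [-0.93, 0.72, -0.71] gap 0.006
tool axes in base x [-0.02, 1.0, 0.0] y [1.0, 0.02, 0.01] z [0.01, 0.0, -1.0]
clock: 4.07
tool_pos: [576.2, 93.4, 432.6]
orientation: [0.505, 0.863, 0.003, -0.001]
force: [-1.1, -0.8, 0.3]
finger_gap: 0.001
```

View pics/c3.png

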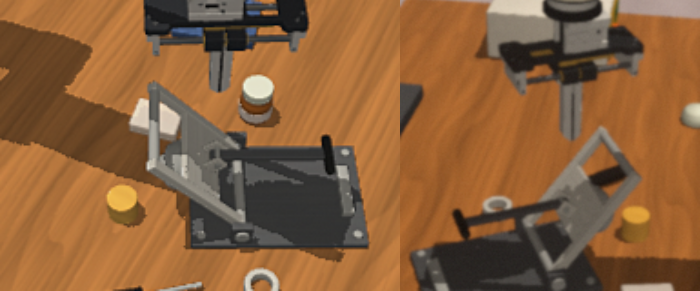

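```bash
python3 st.py
python3 - <<'E'
from fit import *
from st import P
for t in("rail","toe","pivot"):
    for n in("scene","side"):
        r=arm.place_of(t,n); q=W(P,fr(-.7,0,185)) if t=="rail" else W(P,fr(-.7,22,80)) if t=="pivot" else W(P,fr(-.7,22+150*np.sin(2.27),80+150*np.cos(2.27)))
        print(t,n,[(np.round(k["uv"],1),round(k["score"],2)) for k in r[:2]],"model",np.round(proj(n,q),1))
E
```

```text
t 4.17 TCP base [-38.76, 15.95, 431.53] F base [-0.4, 0.33, -0.25] gap 0.003
tool axes in base x [-0.02, 1.0, 0.0] y [1.0, 0.02, 0.0] z [0.0, 0.0, -1.0]
rail scene [(array([314.6, 216.7]), 0.63)] model [314.1 218.5]
rail side [(array([346.7, 247.9]), 0.66), (array([293.8, 322.4]), 0.36)] model [345.  248.5]
toe scene [(array([408.2, 235. ]), 0.72)] model [409.7 234.2]
toe side [(array([241.8, 297.4]), 0.76)] model [240.8 294.2]
pivot scene [(array([347.6, 237.2]), 0.66)] model [348.8 234.5]
pivot side [(array([308. , 279.5]), 0.58)] model [308.  280.5]
```

Run:
```python
import cv2,numpy as np
a=cv2.imread("pics/s3.png")[185:265,290:390]; b=cv2.imread("pics/d3.png")[215:295,270:370]
cv2.imwrite("pics/c3z.png",np.vstack([cv2.resize(a,(375,300),interpolation=2),cv2.resize(b,(375,300),interpolation=2)]))
```

```text
(no output)
```

View pics/c3z.png

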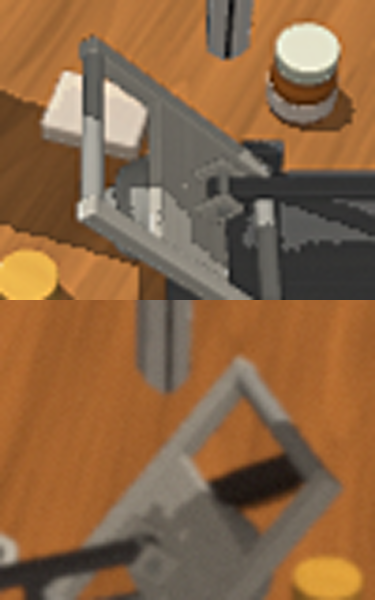

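```bash
python3 -m creep '[{"dx":-4,"dy":-20,"dz":0,"ax":0,"ay":0,"az":-0.01},{"dx":-4,"dy":-20,"dz":0,"ax":0,"ay":0,"az":-0.01},{"dx":-3,"dy":-20,"dz":0,"ax":0,"ay":0,"az":0},{"dx":-3,"dy":-14,"dz":0,"ax":0,"ay":0,"az":0},{"dx":0,"dy":0,"dz":0,"ax":0,"ay":0,"az":0},{"dx":0,"dy":0,"dz":0,"ax":0,"ay":0,"az":0},{"dx":0,"dy":0,"dz":0,"ax":0,"ay":0,"az":0},{"dx":0,"dy":0,"dz":0,"ax":0,"ay":0,"az":0}]' 0 20; python3 st.py
```

```text
clock: 5.13
tool_pos: [518.9, 43.6, 426.9]
orientation: [0.495, 0.869, 0.002, -0.004]
force: [-0.1, -0.5, 0.7]
finger_gap: 0.533
t 5.13 TCP base [-112.93, -0.89, 426.91] F base [-0.38, -0.4, 0.68] gap 0.533
tool axes in base x [-0.05, 1.0, 0.01] y [1.0, 0.05, -0.0] z [-0.0, 0.01, -1.0]
```

```bash
python3 -m creep '[{"dx":0,"dy":-6,"dz":0,"ax":0,"ay":0,"az":0.025},{"dx":0,"dy":0,"dz":0,"ax":0,"ay":0,"az":0.025},{"dx":0,"dy":0,"dz":0,"ax":0,"ay":0,"az":0},{"dx":0,"dy":0,"dz":0,"ax":0,"ay":0,"az":0}]' 0; python3 st.py
python3 -m creep '[{"dx":0,"dy":0,"dz":10,"ax":0,"ay":0,"az":0},{"dx":0,"dy":0,"dz":10,"ax":0,"ay":0,"az":0},{"dx":0,"dy":0,"dz":10,"ax":0,"ay":0,"az":0},{"dx":0,"dy":0,"dz":0,"ax":0,"ay":0,"az":0}]'; python3 st.py
python3 - <<'E'
from h import *
a=snap("scene","s4")[130:290,230:450]; b=snap("side","d4")[120:340,250:450]
cv2.imwrite("pics/c4.png",np.hstack([cv2.resize(a,(400,291)),cv2.resize(b,(300,330))[:291]])[:,:,::-1])
E
```

```text
clock: 5.47
tool_pos: [514.6, 41.6, 426.1]
orientation: [0.517, 0.856, 0.001, -0.005]
force: [-0.5, -0.1, -1.0]
finger_gap: 0.819
t 5.47 TCP base [-117.65, -0.66, 426.12] F base [-0.48, 0.1, -0.98] gap 0.819
tool axes in base x [0.01, 1.0, 0.01] y [1.0, -0.01, -0.0] z [-0.0, 0.01, -1.0]
clock: 5.8
tool_pos: [514.5, 42.2, 392.8]
orientation: [0.517, 0.856, 0.001, -0.005]
force: [-1.0, -0.0, 0.2]
finger_gap: 1.001
t 5.8 TCP base [-117.4, -0.11, 392.81] F base [-0.93, 0.48, 0.15] gap 1.001
tool axes in base x [0.01, 1.0, 0.01] y [1.0, -0.01, -0.0] z [-0.0, 0.01, -1.0]
```

View pics/c4.png

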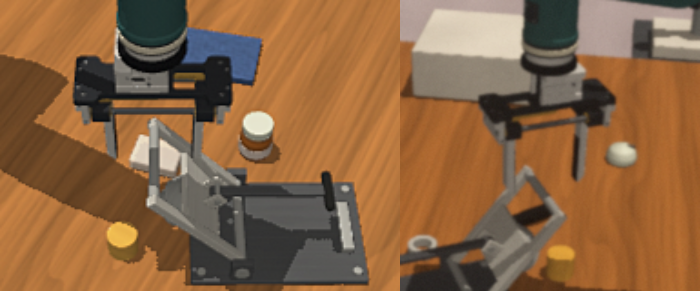

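```bash
python3 -m creep '[{"dx":0,"dy":0,"dz":10,"ax":0,"ay":0,"az":0},{"dx":0,"dy":0,"dz":10,"ax":0,"ay":0,"az":0},{"dx":0,"dy":0,"dz":10,"ax":0,"ay":0,"az":0},{"dx":0,"dy":0,"dz":7,"ax":0,"ay":0,"az":0},{"dx":0,"dy":0,"dz":0,"ax":0,"ay":0,"az":0}]'; python3 st.py
python3 - <<'E'
from h import *
a=snap("scene","s5")[130:290,230:450]; b=snap("side","d5")[120:340,250:450]
cv2.imwrite("pics/c5.png",np.hstack([cv2.resize(a,(400,291)),cv2.resize(b,(300,330))[:291]])[:,:,::-1])
E
```

```text
clock: 6.32
tool_pos: [514.7, 42.3, 354.8]
orientation: [0.517, 0.856, 0.002, -0.003]
force: [0.7, 0.0, 1.4]
finger_gap: 0.998
t 6.32 TCP base [-117.16, -0.05, 354.76] F base [0.64, -0.29, 1.38] gap 0.998
tool axes in base x [0.01, 1.0, 0.01] y [1.0, -0.01, 0.0] z [0.0, 0.01, -1.0]
```

View pics/c5.png

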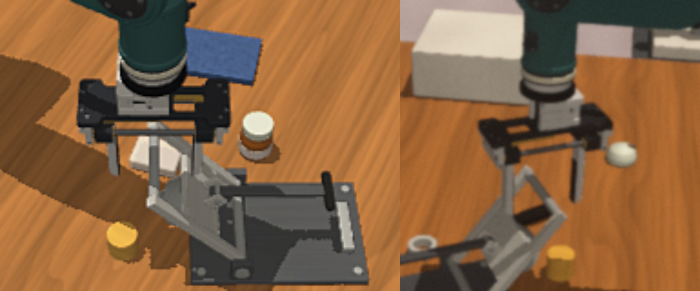

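```bash
python3 -m creep '[{"dx":0,"dy":0,"dz":3,"ax":0,"ay":0,"az":0},{"dx":0,"dy":0,"dz":0,"ax":0,"ay":0,"az":0},{"dx":0,"dy":0,"dz":0,"ax":0,"ay":0,"az":0},{"dx":0,"dy":0,"dz":0,"ax":0,"ay":0,"az":0},{"dx":0,"dy":0,"dz":0,"ax":0,"ay":0,"az":0},{"dx":0,"dy":0,"dz":0,"ax":0,"ay":0,"az":0},{"dx":0,"dy":0,"dz":0,"ax":0,"ay":0,"az":0},{"dx":0,"dy":0,"dz":0,"ax":0,"ay":0,"az":0}]' 255 20;python3 -m creep '[{"dx":0,"dy":0,"dz":0,"ax":0,"ay":0,"az":0},{"dx":0,"dy":0,"dz":0,"ax":0,"ay":0,"az":0},{"dx":0,"dy":0,"dz":0,"ax":0,"ay":0,"az":0},{"dx":0,"dy":0,"dz":0,"ax":0,"ay":0,"az":0}]';  python3 st.py
python3 - <<'E'
from h import *
a=snap("scene","s6")[130:290,230:450]; b=snap("side","d6")[120:340,250:450]
cv2.imwrite("pics/c6.png",np.hstack([cv2.resize(a,(400,291)),cv2.resize(b,(300,330))[:291]])[:,:,::-1])
E
```

```text
clock: 7.08
tool_pos: [515.6, 42.3, 355.8]
orientation: [0.517, 0.856, 0.004, 0.0]
force: [0.2, -0.1, 0.9]
finger_gap: 0.466
clock: 7.42
tool_pos: [515.0, 41.9, 356.0]
orientation: [0.517, 0.856, 0.003, -0.0]
force: [-8.7, -3.8, 6.3]
finger_gap: 0.183
t 7.42 TCP base [-117.12, -0.5, 356.05] F base [-9.41, 0.77, 6.27] gap 0.183
tool axes in base x [0.01, 1.0, 0.0] y [1.0, -0.01, 0.0] z [0.0, 0.0, -1.0]
```

View pics/c6.png

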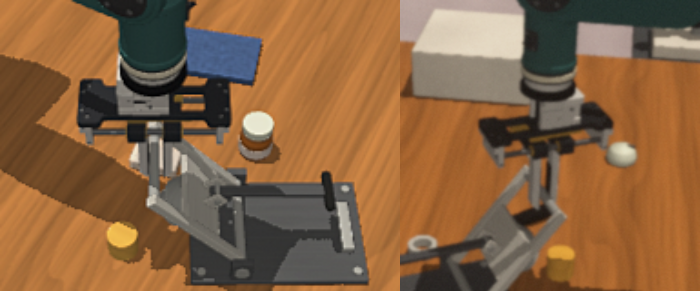

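```bash
python3 -m creep '[{"dx":0,"dy":0,"dz":0,"ax":0,"ay":0,"az":0},{"dx":0,"dy":0,"dz":0,"ax":0,"ay":0,"az":0},{"dx":0,"dy":0,"dz":0,"ax":0,"ay":0,"az":0}]' 255 20;python3 st.py; python3 -m creep '[{"dx":0,"dy":7.3,"dz":-5.6,"ax":0,"ay":0,"az":0},{"dx":0,"dy":7.3,"dz":-5.6,"ax":0,"ay":0,"az":0},{"dx":0,"dy":7.9,"dz":-4.8,"ax":0,"ay":0,"az":0},{"dx":0,"dy":7.9,"dz":-4.8,"ax":0,"ay":0,"az":0}]';  python3 st.py
```

```text
clock: 7.77
tool_pos: [513.8, 41.2, 355.8]
orientation: [0.517, 0.856, 0.001, -0.002]
force: [-1.4, -0.6, 1.2]
finger_gap: 0.141
t 7.77 TCP base [-118.46, -0.59, 355.82] F base [-1.54, 0.1, 1.21] gap 0.141
tool axes in base x [0.01, 1.0, 0.0] y [1.0, -0.01, -0.0] z [-0.0, 0.0, -1.0]
clock: 8.1
tool_pos: [539.9, 54.6, 375.1]
orientation: [0.518, 0.855, -0.006, -0.007]
force: [-3.8, -2.4, -1.5]
finger_gap: 0.141
t 8.1 TCP base [-89.16, -1.05, 375.13] F base [-4.5, -0.35, -1.49] gap 0.141
tool axes in base x [0.01, 1.0, 0.01] y [1.0, -0.01, -0.02] z [-0.02, 0.01, -1.0]
```

```bash
python3 -m creep '[{"dx":0,"dy":8.3,"dz":-4.8,"ax":0,"ay":0,"az":0},{"dx":0,"dy":8.3,"dz":-4.3,"ax":0,"ay":0,"az":0},{"dx":0,"dy":8.7,"dz":-3.5,"ax":0,"ay":0,"az":0},{"dx":0,"dy":8.7,"dz":-3.2,"ax":0,"ay":0,"az":0}]';  python3 st.py;python3 -m creep '[{"dx":0,"dy":9,"dz":-2.3,"ax":0,"ay":0,"az":0},{"dx":0,"dy":9,"dz":-2.3,"ax":0,"ay":0,"az":0},{"dx":0,"dy":9,"dz":-1.4,"ax":0,"ay":0,"az":0}]';  python3 st.py
```

```text
clock: 8.43
tool_pos: [572.5, 71.8, 392.4]
orientation: [0.518, 0.855, -0.009, -0.01]
force: [-1.5, -2.1, -2.0]
finger_gap: 0.143
t 8.43 TCP base [-52.32, -1.25, 392.39] F base [-2.34, -1.09, -2.0] gap 0.143
tool axes in base x [0.01, 1.0, 0.01] y [1.0, -0.01, -0.03] z [-0.03, 0.01, -1.0]
clock: 8.68
tool_pos: [598.9, 85.9, 400.6]
orientation: [0.518, 0.855, -0.009, -0.01]
force: [-2.3, -1.1, 2.1]
finger_gap: 0.141
t 8.68 TCP base [-22.39, -1.18, 400.56] F base [-2.52, 0.08, 2.09] gap 0.141
tool axes in base x [0.01, 1.0, 0.01] y [1.0, -0.01, -0.03] z [-0.03, 0.01, -1.0]
```

Run:
```python
from h import *
a=snap("scene","s7")[130:290,230:450]; b=snap("side","d7")[120:370,200:420]
cv2.imwrite("pics/c7.png",np.hstack([cv2.resize(a,(400,291)),cv2.resize(b,(300,341))[50:]])[:,:,::-1])
```

```text
(no output)
```

View pics/c7.png

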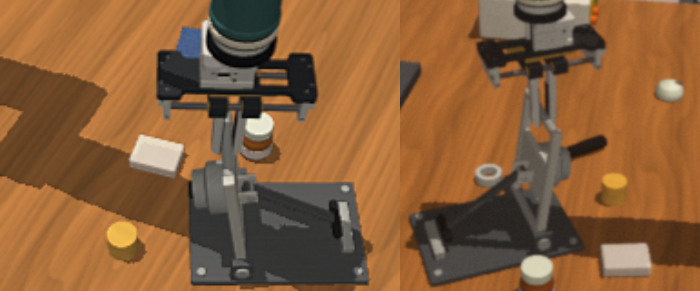

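```bash
python3 -m creep '[{"dx":0,"dy":5,"dz":-0.5,"ax":0,"ay":0,"az":0},{"dx":0,"dy":5,"dz":-0.5,"ax":0,"ay":0,"az":0},{"dx":0,"dy":4,"dz":-0.3,"ax":0,"ay":0,"az":0}]';  python3 st.py;python3 -m creep '[{"dx":0,"dy":4,"dz":0,"ax":0,"ay":0,"az":0},{"dx":0,"dy":3,"dz":0,"ax":0,"ay":0,"az":0}]';  python3 st.py
```

```text
clock: 9.03
tool_pos: [612.5, 93.2, 402.6]
orientation: [0.518, 0.855, -0.009, -0.009]
force: [-2.2, -0.8, 0.8]
finger_gap: 0.141
t 9.03 TCP base [-6.95, -1.16, 402.57] F base [-2.31, 0.29, 0.82] gap 0.141
tool axes in base x [0.01, 1.0, 0.01] y [1.0, -0.01, -0.02] z [-0.02, 0.01, -1.0]
clock: 9.2
tool_pos: [619.3, 96.8, 402.8]
orientation: [0.518, 0.855, -0.009, -0.009]
force: [-2.3, -1.1, 2.0]
finger_gap: 0.143
t 9.2 TCP base [0.76, -1.2, 402.82] F base [-2.58, 0.08, 2.0] gap 0.143
tool axes in base x [0.01, 1.0, 0.01] y [1.0, -0.01, -0.02] z [-0.02, 0.01, -1.0]
```

```bash
python3 -m creep '[{"dx":0,"dy":3,"dz":0,"ax":0,"ay":0,"az":0}]';  python3 st.py;python3 -m creep '[{"dx":0,"dy":3,"dz":0,"ax":0,"ay":0,"az":0}]';  python3 st.py
```

```text
clock: 9.28
tool_pos: [622.2, 98.4, 403.0]
orientation: [0.518, 0.855, -0.009, -0.009]
force: [-0.2, -1.0, 1.6]
finger_gap: 0.141
t 9.28 TCP base [4.04, -1.19, 402.95] F base [-0.65, -0.74, 1.64] gap 0.141
tool axes in base x [0.01, 1.0, 0.01] y [1.0, -0.01, -0.02] z [-0.02, 0.01, -1.0]
clock: 9.37
tool_pos: [625.1, 99.8, 403.0]
orientation: [0.518, 0.855, -0.009, -0.009]
force: [-2.2, -0.8, 1.2]
finger_gap: 0.14
t 9.37 TCP base [7.24, -1.25, 403.03] F base [-2.27, 0.35, 1.21] gap 0.14
tool axes in base x [0.01, 1.0, 0.01] y [1.0, -0.01, -0.02] z [-0.02, 0.01, -1.0]
```

```bash
python3 -m creep '[{"dx":0,"dy":2.5,"dz":0,"ax":0,"ay":0,"az":0}]';  python3 st.py
python3 - <<'E'
from h import *
a=snap("scene","s8")[180:300,310:450]; b=snap("side","d8")[230:370,200:360]
cv2.imwrite("pics/c8.png",np.vstack([cv2.resize(a,(350,300),interpolation=2),cv2.resize(b,(343,300),interpolation=2)[:, :].copy() if 0 else cv2.resize(b,(350,300),interpolation=2)])[:,:,::-1])
E
```

```text
clock: 9.45
tool_pos: [627.1, 100.9, 402.9]
orientation: [0.518, 0.855, -0.01, -0.01]
force: [-8.7, -3.4, 4.4]
finger_gap: 0.14
t 9.45 TCP base [9.58, -1.27, 402.93] F base [-9.29, 1.12, 4.45] gap 0.14
tool axes in base x [0.01, 1.0, 0.01] y [1.0, -0.01, -0.03] z [-0.03, 0.01, -1.0]
```

View pics/c8.png

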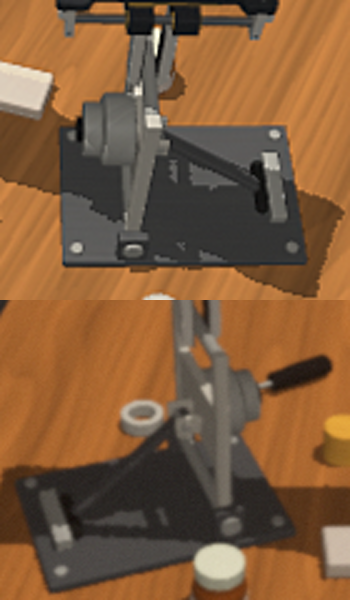

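```bash
python3 st.py; python3 -m creep '[{"dx":0,"dy":2.5,"dz":0,"ax":0,"ay":0,"az":0}]';  python3 st.py
python3 - <<'E'
from st import *
for i in range(6): arm.get_image("side")
st(); arm.get_image("side"); st()
E
```

```text
t 9.55 TCP base [9.45, -1.31, 402.92] F base [-4.4, -1.05, 2.63] gap 0.143
tool axes in base x [0.01, 1.0, 0.01] y [1.0, -0.01, -0.03] z [-0.03, 0.01, -1.0]
clock: 9.63
tool_pos: [628.3, 101.4, 402.9]
orientation: [0.518, 0.855, -0.012, -0.011]
force: [-9.3, -5.1, 4.2]
finger_gap: 0.14
t 9.63 TCP base [10.8, -1.39, 402.86] F base [-10.61, -0.08, 4.16] gap 0.14
tool axes in base x [0.01, 1.0, 0.01] y [1.0, -0.01, -0.03] z [-0.03, 0.01, -1.0]
t 9.93 TCP base [10.7, -1.43, 402.86] F base [-7.32, 1.06, 2.95] gap 0.144
tool axes in base x [0.01, 1.0, 0.01] y [1.0, -0.01, -0.03] z [-0.03, 0.01, -1.0]
t 9.98 TCP base [10.7, -1.42, 402.88] F base [-8.23, -0.45, 3.85] gap 0.145
tool axes in base x [0.01, 1.0, 0.01] y [1.0, -0.01, -0.03] z [-0.03, 0.01, -1.0]
```

Run:
```python
from st import *
from scipy.spatial.transform import Rotation as Ro
for n in ("scene","side"):
    snap(n,"e_"+n)
s=st(); T=Ro.from_quat(s["orientation"]).as_matrix()
g=np.array(s["tool_pos"])+T[:,2]*180; b=Rb(P[2]).T@(g-[P[0],P[1],0]); print("grasp base",b.round(2),"th",np.arctan2(b[0]-.7,b[2]-35),"r",np.hypot(b[0],b[2]-35))
for t in("toe","pivot","rail"):
    o=[]
    for n in("scene","side"):
        r=arm.place_of(t,n)
        if r:o.append((n,np.array(r[0]["uv"]))); print(t,n,np.round(r[0]["uv"],1),round(r[0]["score"],2))
    for th in(-.05,0,.05):
        q={"toe":fr(th,22+150*np.sin(2.27),80+150*np.cos(2.27)),"pivot":fr(th,22,80),"rail":fr(th,0,185)}[t]
        print("  th",th,[np.round(proj(n,W(P,q)),1).tolist() for n in("scene","side")])
```

```text
t 10.08 TCP base [10.69, -1.4, 402.88] F base [-7.69, 0.23, 4.01] gap 0.143
tool axes in base x [0.01, 1.0, 0.01] y [1.0, -0.01, -0.03] z [-0.03, 0.01, -1.0]
grasp base [ 4.8600e+00 -8.0000e-02  2.2298e+02] th 0.02214152739460224 r 188.0441637012373
toe scene [412.2 256.4] 0.9
toe side [234.1 332.3] 0.66
  th -0.05 [[412.8, 252.6], [232.9, 327.3]]
  th 0 [[412.1, 254.0], [233.4, 329.6]]
  th 0.05 [[411.3, 255.4], [234.0, 331.9]]
pivot scene [371.7 237.9] 0.98
pivot side [280.  283.5] 0.79
  th -0.05 [[370.4, 233.1], [284.9, 283.1]]
  th 0 [[372.0, 233.3], [283.1, 283.9]]
  th 0.05 [[373.6, 233.6], [281.4, 284.7]]
rail scene [369.7 207.6] 0.59
rail side [292.5 239. ] 0.42
  th -0.05 [[362.5, 206.8], [296.8, 240.4]]
  th 0 [[366.6, 206.7], [292.6, 241.1]]
  th 0.05 [[370.7, 206.8], [288.3, 242.0]]
```

Run:
```python
from st import *
st(); print(arm.finish_job()); st()
```

```text
t 10.38 TCP base [10.7, -1.37, 402.88] F base [-9.15, 0.43, 3.41] gap 0.143
tool axes in base x [0.01, 1.0, 0.01] y [1.0, -0.01, -0.03] z [-0.03, 0.01, -1.0]
the job is handed in; nothing more can be done
None
the job is handed in; nothing more can be done
```

I flipped the prop leg over centre with closed fingers while the frame still lay on its front stop. The pictures showed the leg fully down before I went on. I then gripped the round rail and swung the frame up until the toe stood on the base. I handed the job in at about 10.4 s, still gripping the rail and pushing lightly backwards.

- **Grip and push:** In the last readings the jaws were closed on the rail at about 13.5 mm. The horizontal push was steady at roughly 7–9 N, against about 2 N just before the toe touched. The arm pose did not drift over the last 0.75 s before hand-in.
- **Disagreement on tilt:** The arm pose gave about +0.02 rad. The rail detections gave about +0.035 in the scene camera and 0 in the side camera. The leg's geometry implies about 0. All are within the 0.06 limit.
- **Not measured directly:** I inferred the toe's force on the base from the rise in push. I judged the bystanders only from the pictures, where they looked untouched. `finish_job` reported no verdict.

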